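# Charge the cleaning applicator at the pump bottle

### The job

Pick up the felt-footed cleaning applicator and press its foot down onto the dish of the pump bottle, through the soft first stop and on to the firm second stop, keeping it there for a moment without forcing it. Lift it so that the dish springs fully back up, then stand the applicator upright in the round metal cup and let go, without dropping it. The bottle and cup stay upright where they stand and the other things on the bench are left alone.

Things in the scene. Friction and masses are not known exactly. Their poses are not given: they have to be found in the camera images.
- applicator: Cleaning applicator, standing upright on the bench at the start, 80 mm tall, 90 g: a grey round felt-faced foot (rigid) 28 mm across and 12 mm high, a steel neck 22 mm across up to 28 mm, then a black round grip 18 mm across from 28 to 80 mm height. Origin at the centre of the foot's underside, z up along the grip.
- applicator_grip (a point): Point on the applicator's axis, 55 mm above its underside, the middle of the black grip: where to take it.
- bottle: White round pump bottle, loose, 72 mm across, 0.6 kg; steel collar 50 mm across, top at 102 mm. A round steel lid stays wide open on its +x side: hinge post from 25 mm off the axis, up to 129 mm height; the lid leans away, up to 172 mm height, 30 to 55 mm off the axis. Origin at the centre of its underside, z up.
- dish_top (a point): Centre of the flat upper face of the pump's steel dish, on the bottle's axis, 132 mm above the bottle's underside when up. The dish is 44 mm across outside with a rim 3 mm high, 40 mm clear inside the rim. It moves down with the dish.
- dish (a joint): Travel of the pump dish, m: 0 up (sprung), 0.024 at most. Light, 1 to 3 N, for 6 to 14 mm (hidden, different at every start) to the first stop, where the force jumps to about 8 N; then stiff, 1.3 N/mm, for 4 mm more to the solid second stop, met at 12.5 to 13.5 N. Pushed and kept at 14 to 17 N it is surely home; over 22 N strains the pump.
- cup: Round low aluminium cup, loose on the bench, 62 mm across at the rim, 24 mm high, wall 4 mm, in which the applicator is to stand. Origin at the centre of its underside.
- cup_in (a point): Centre of the cup's inner floor.
- parts_case: Bystander: open clear plastic component case with dividers, 90 x 130 x 30 mm. Origin at the centre of its underside.
- spool: Bystander: small spool standing on its flange, 48 mm across, 32 mm high. Origin at the centre of its underside.
- screwdriver: Bystander: screwdriver lying on the bench at the left, black handle.
Things that resemble listed ones, but are neither listed nor needed, are in the scene too. Of the things like the applicator, leave any that is purple; of the rest the smaller one is meant. Of the things that look like the bottle, the smallest one is meant.

How it is judged (in metres and radians):
On the way, in this order (a step that is already met when the one before it is completed fails the run):
1. the dish is pressed by the applicator through the first stop and held on the second stop (more than 13.5 N) for 0.3 s (contact force between applicator and dish above 13.5 N and value of joint dish above 0.008 m and angle between bottle's own z axis and vertical below 0.1 rad), for 0.3 s.
2. the applicator is lifted off and the dish is fully up again (value of joint dish below 0.002 m and contact force between applicator and dish below 0.1 N and z of applicator in the frame of bottle above 0.136 m), for 0.1 s.
At the end, for the whole second after the job is handed in: The applicator stands upright (within 0.12 rad), at rest and released on the cup's floor (within 5 mm of the floor and 18 mm of its centre); the dish is up again (within 2 mm); bottle and cup are upright (within 0.1 rad) and within 30 mm of where they stood (horizontal distance between applicator and cup_in below 0.018 m and z of applicator in the frame of cup_in below 0.005 m and angle between applicator's own z axis and vertical below 0.12 rad and linear speed of applicator below 0.02 m/s and value of joint dish below 0.002 m and angle between each of bottle, cup's own z axis and vertical below 0.1 rad and distance of each of bottle, cup from where it was at the start of the episode below 0.03 m); the robot touches nothing.
It fails at once if the pump is strained: more than 22 N on the dish (contact force between any of applicator, the fingers and dish above 22 N).
It fails at once if the applicator is dropped: it falls freely by more than about 2 cm (linear speed of applicator above 0.6 m/s and contact force between applicator and the fingers below 0.05 N).
It fails at once if the bottle is tipped (0.3 rad) or shoved away (60 mm) (angle between bottle's own z axis and vertical above 0.3 rad or distance of bottle from where it was at the start of the episode above 0.06 m).
It fails at once if a bystander is moved by more than 30 mm (distance of any of parts_case, spool, screwdriver from where it was at the start of the episode above 0.03 m).
It also fails if it takes over 64 s, if anything falls off the work surface, if the arm or the gripper's body presses on something with over 40 N, if the wrist force passes 120 N, or if a joint passes its speed limit or range.

### The arm

A 6-joint arm with a two-finger parallel gripper is mounted at the origin on the work surface. World frame = base frame: x ahead of the robot, y to its left, z up, the work surface at z = 0. Lengths are in mm, angles in rad, forces in N, time in s.
With the tool pointing down it reaches from about 400 to 925 mm from the base axis. Payload 12.5 kg.
Tool frame: the origin (TCP) lies midway between the tips of the shut fingers; the grasp point (between the pads) lies 19 mm behind it; z points along the fingers, y is the line along which they close (so a half turn about z gives the same grasp; the last joint's range is limited). The gripper opens to 95 mm and grips with 3 to 60 N. Pads are 20 mm wide; open, the fingers measure 119 mm over their backs; the gripper's body (75 mm by 180 mm) begins 59 mm behind the grasp point.
Start: joints at [-1.276, 0.491, 1.559, -0, 1.092, -0.106], TCP at [243.872, -575.48, 185.061] pointing down, gripper open.
Joint ranges: [-3.1, 3.1], [-0.84, 2.19], [0.05, 2.79], [-1.13, 4.28], [0.06, 2.93], [-2.69, 2.69]. Speed limits (rad/s): [2.22, 2.22, 2.79, 3.14, 3.14, 3.14].

### API

Orientations are given as [roll, pitch, yaw] about the fixed x, y, z axes, in that order (R = Rz(yaw) Ry(pitch) Rx(roll)).
In Python, from cell import env gives the robot as it stands.
- The arm moves only by the tool arm_command, never from a script. Its argument "targets" is a list of rows, each a list of 5 numbers: the shift along the tool's x, y, z in mm, then the turn about the tool's z in degrees, then the opening, from 0 (shut) to 1 (fully open). In form: [[tx, ty, tz, roll, fingers], ...]. A call has 1 to 5 rows; each row is the pose to reach, as a shift and turn from the pose commanded when the call began, along the tool's axes at that moment; what a row does not reach only later rows make up. A row lasts 1/10 s, in which the tool goes at most 50 mm and 8.59 degrees, less where a joint would pass 70% of its speed; a pose out of reach is approached as far as the arm can. A call with a gripper value outside its range is refused whole. The fingers move at their own pace and stop on an object; the grip force is fixed at half the most. Time passes only in rows, so rows that repeat a pose let the fingers close. It gives the time, the measured TCP pose, the force, the opening and the grip force at its end, in the units of the state.
- env.state(): the state, without advancing time (a new reading comes with each control period).
- env.read_camera(name): name is "scene" or "top" or "wrist"; returns a dict with "frame" (480x640x3 uint8, red, green, blue), "vertical_fov" (degrees; the focal length in pixels is half the picture's height over the tangent of half this angle, whatever the lens; pixels are square), "cx", "cy" (the principal point, pixels), "k1" (the pictures are not rectified: a ray, as slopes to the right and down, at radius r is drawn at 1 + k1 r^2 times it, then the intrinsics apply), "world_from_camera" (4x4, takes a point from camera to world coordinates); the wrist camera has in their place "hand_eye" (4x4, takes a point from camera to tool coordinates, whose origin is the TCP and whose axes are the flange's). Camera axes: x right, y down, z forward; pixel columns grow to the right and rows downward; lengths in mm; the calibration is good to about 2 mm. A picture is of the moment at which its call begins: read the wrist's pose just before it. There is no depth.
- env.job_done(): hands the job in; it is judged then, once.
The state is a dict: "t": time; "joints": joint angles; "qvel": joint speeds; "tau": joint torques, N m; "eef_pos": TCP position; "tcp_rot": TCP orientation; "ft_force": force on the tool from outside, world axes, zero at the start; "moment": the same for the moment, N m; "opening": opening from 0.0 (shut) to 1.0 (fully open); "grip_force": force on a finger pad.
Only numpy, scipy, OpenCV 4.12 (cv2) and the standard library are available. Lean on these libraries where they do the work, as an engineer would, in place of code of your own. Each camera call takes 0.05 s, during which the arm holds its last target. There are 200 camera calls.

## Working session

There is one attempt and no reset: what is moved stays moved. The work goes in short steps, Python scripts to look and compute and a tool call to move; the robot and the scene stay as the last step left them, time stands still between calls to the robot, and variables do not carry over. Pictures are saved under pics/ and viewed, at most 10 in all, crops included, and the job is handed in when it is done.

Besides the shell and the picture viewer there is one more tool, called after "Emit:" as name(argument=value, ...), one argument or row to a line, values as JSON. arm_command: Moves the arm, as the interface text tells. Its arguments: {"type":"object","properties":{"targets":{"type":"array","items":{"type":"array","items":{"type":"number"}}}},"required":["targets"]}

```bash
mkdir -p pics; ls; cat > h.py <<'E'
import numpy as np, cv2
from cell import env
def cam(name,save=None):
    s=env.state(); c=env.read_camera(name); c['s']=s
    if save: cv2.imwrite('pics/'+save,c['frame'][:,:,::-1])
    return c
from scipy.spatial.transform import Rotation as R
def T(c):
    if 'world_from_camera' in c: return np.array(c['world_from_camera'])
    M=np.eye(4); M[:3,:3]=R.from_euler('xyz',c['s']['tcp_rot']).as_matrix(); M[:3,3]=c['s']['eef_pos']
    return M@np.array(c['hand_eye'])
def K(c):
    f=240/np.tan(np.radians(c['vertical_fov'])/2)
    return np.array([[f,0,c['cx']],[0,f,c['cy']],[0,0,1.]])
def px2w(c,u,v,z):
    p=cv2.undistortPoints(np.array([[[u,v]]],float),K(c),np.array([c['k1'],0,0,0.]))[0,0]
    M=T(c); d=M[:3,:3]@np.array([p[0],p[1],1]); o=M[:3,3]
    return o+d*(z-o[2])/d[2]
def w2px(c,P):
    q=np.linalg.inv(T(c)); P=np.atleast_2d(P).astype(float)
    return cv2.projectPoints(P,cv2.Rodrigues(q[:3,:3])[0],q[:3,3],K(c),np.array([c['k1'],0,0,0.]))[0][:,0]
E
python3 - <<'E'
from h import *
for n in('scene','top'):
    c=cam(n,n+'.png'); print(n,T(c).round(2).tolist(),c['k1'],c['vertical_fov'])
print(env.state())
E
```

```text
pics
scene [[0.3, 0.76, -0.57, 1174.32], [0.95, -0.25, 0.17, -130.9], [-0.01, -0.6, -0.8, 1048.26], [0.0, 0.0, 0.0, 1.0]] 0.01140467161662336 42.20888678455538
top [[0.01, -0.99, 0.15, 332.74], [-1.0, -0.01, -0.01, 94.28], [0.01, -0.15, -0.99, 1249.68], [0.0, 0.0, 0.0, 1.0]] -0.08670121202423135 51.468386773291705
{'t': 0.1, 'joints': array([-1.27561839e+00,  4.91516752e-01,  1.55940600e+00,  9.94555881e-06,
        1.09166963e+00, -1.05567128e-01]), 'qvel': array([-0.00095318, -0.00186489, -0.0015238 , -0.00047284,  0.00063155,
       -0.00036764]), 'tau': array([ 2.34063795e-03, -6.13622689e+01, -2.58604646e+01,  6.93632173e-02,
        4.70549392e-02, -4.22243215e-05]), 'eef_pos': array([ 243.78619338, -575.22882893,  184.5033134 ]), 'tcp_rot': array([-3.14059942e+00, -1.14114176e-04,  4.00740422e-01]), 'ft_force': array([-0.30179244,  0.18421548, -0.52743681]), 'moment': array([ 0.05146964,  0.02009129, -0.03123275]), 'grip_force': 0.0, 'opening': 1.00218198742523}
```

View pics/scene.png

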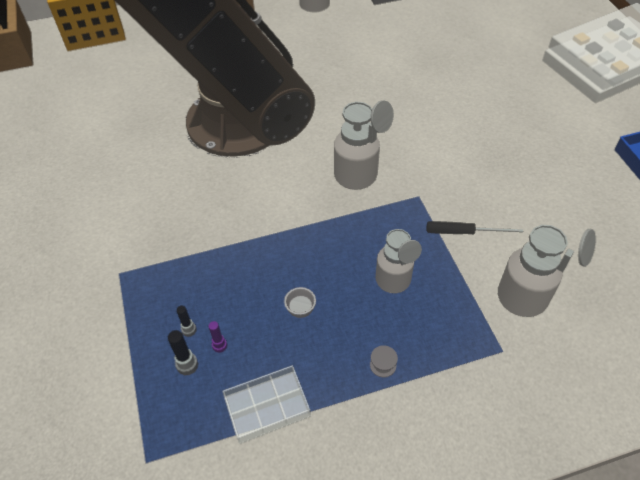

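View pics/top.png

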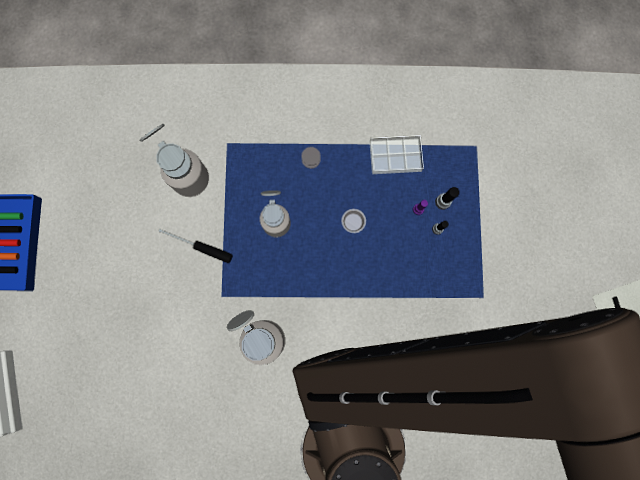

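The target applicator is the small black one, with its foot at scene (188,327) and its top at top-view (444,226). The bottle is the one on the mat at top-view (274,218), and the cup is at top-view (353,221). The purple and the large black applicators are close by.

```bash
python3 - <<'E'
import cv2,numpy as np
t=cv2.imread('pics/top.png'); s=cv2.imread('pics/scene.png')
f=lambda i,x,y,w,h,k:cv2.resize(i[y:y+h,x:x+w],(w*k,h*k),interpolation=cv2.INTER_CUBIC)
a=f(t,405,180,66,66,4);b=f(t,240,180,66,66,4);c=f(t,320,188,66,66,4)
d=f(s,155,295,88,88,3);e=f(s,360,225,88,88,3);g=f(s,260,260,88,88,3)
cv2.imwrite('pics/z.png',np.vstack([np.hstack([a,b,c]),np.hstack([d,e,g])]))
E
```

```text
(no output)
```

View pics/z.png

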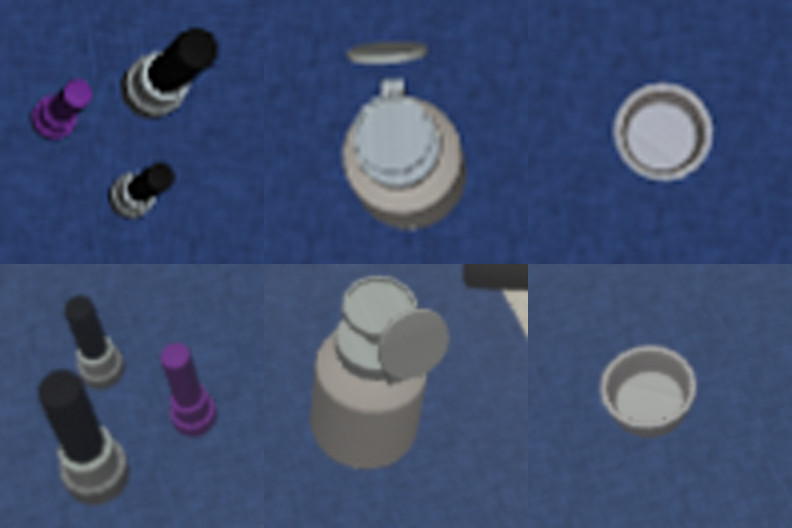

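The crops show the dish rim centre at top (273.5,214.5), the cup rim at top (353.8,221), and the applicator's top at top (445,224) and scene (181.7,309).

```bash
python3 - <<'E'
from h import *
t=cam('top');s=cam('scene')
print('focal',K(t)[0,0],K(s)[0,0])
for n,z,a,b in [('apptop',80,(445,224),(181.7,309)),('appfoot',9,(437,229),(187.7,329)),('dish',134,(273.5,214.5),(398.3,239.3)),('cup',24,(353.7,221),(300,301)),
 ('big',110,(451.7,191.5),(176.3,334.5)),('purple',60,(424.5,203),(214,324)),('lid',150,(271,192.5),(412,250))]:
    print(n,px2w(t,*a,z).round(1)[:2],px2w(s,*b,z).round(1)[:2])
print(np.linalg.norm(px2w(t,445,224,80)[:2]))
w=cam('wrist','w0.png'); print(np.array(w['hand_eye']).round(2))
E
```

```text
focal 497.92249672984894 621.8309496707634
apptop [ 542.4 -214.5] [ 546.2 -214.1]
appfoot [ 542.  -212.2] [ 547.2 -217. ]
dish [552.  192.6] [558.7 194.9]
cup [558.4   1.2] [5.633e+02 3.000e-01]
big [ 615.3 -225.4] [ 612.6 -228.9]
purple [ 598.  -170.6] [ 582.7 -165.7]
lid [599.6 197.9] [599.2 203.5]
583.2475719321543
[[  -0.     -0.96   -0.27   76.07]
 [   1.     -0.      0.      0.66]
 [  -0.     -0.27    0.96 -199.24]
 [   0.      0.      0.      1.  ]]
```

Emit:
arm_command(
  targets=[
    [42,-22,0,0,1],
    [84,-43,0,0,1],
    [125,-65,0,0,1],
    [167,-86,0,0,1],
    [208,-108,0,0,0.6],
  ],
)

```text
t: 0.75
eef_pos: [394.2, -393.4, 185.1]
tcp_rot: [3.141, -0.0, 0.401]
ft_force: [0.8, 0.0, 0.3]
opening: 0.959
grip_force: 0.0
```

Emit:
arm_command(
  targets=[
    [42,-22,0,8,0.6],
    [84,-43,0,16,0.6],
    [125,-65,0,23,0.6],
    [167,-86,0,23,0.6],
    [208,-108,0,23,0.6],
  ],
)

```text
t: 1.25
eef_pos: [543.7, -212.6, 185.1]
tcp_rot: [3.141, -0.0, -0.001]
ft_force: [-0.0, -0.1, 0.0]
opening: 0.609
grip_force: 0.0
```

Emit:
arm_command(
  targets=[
    [0,0,0,0,0.6],
    [0,0,0,0,0.6],
    [0,0,0,0,0.6],
  ],
)

```text
t: 1.55
eef_pos: [542.1, -214.9, 185.0]
tcp_rot: [3.141, 0.0, -0.001]
ft_force: [1.0, -0.5, 0.1]
opening: 0.6
grip_force: 0.0
```

```bash
python3 - <<'E'
from h import *
w=cam('wrist','w1.png'); s=w['s']; print(s['t'],s['eef_pos'],s['tcp_rot'],s['joints'],s['opening'],s['ft_force'])
print(w2px(w,[[544.5,-214.5,80],[544.5,-214.5,0]]))
E
```

```text
1.55 [ 542.13161344 -214.90123504  184.96602136] [ 3.14147503e+00  2.86943657e-04 -1.14524699e-03] [-4.90519947e-01  4.31541660e-01  1.66418682e+00 -2.75807855e-04
  1.04606217e+00  1.08155981e+00] 0.6001741664928802 [ 0.95910812 -0.45217058  0.12265686]
[[316.72599502 226.19459907]
 [316.96630989 209.97892758]]
```

View pics/w1.png

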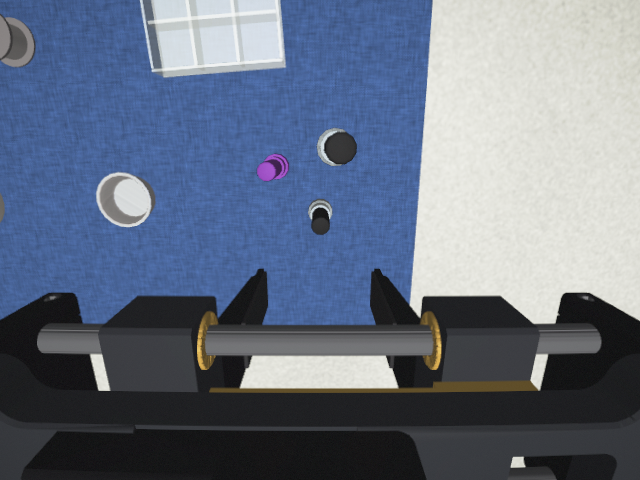

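The wrist view shows the applicator's top at (320,226), its foot at (319,210), and the cup rim at (125.5,199.5). This agrees with the estimate.

```bash
python3 - <<'E'
from h import *
w=cam('wrist'); print(px2w(w,320,226,80),px2w(w,320,211,6),px2w(w,125.5,199.5,24),px2w(w,341,148,110),px2w(w,267,172,60))
E
```

```text
[ 544.5285793  -217.89208679   80.        ] [ 544.30965691 -218.33301969    6.        ] [561.64252366  -5.09150745  24.        ] [ 615.52989723 -234.52049681  110.        ] [ 592.99649485 -167.37702146   60.        ]
```

Emit:
arm_command(
  targets=[
    [2.5,2.5,40,0,0.6],
    [2.5,2.5,80,0,0.6],
    [2.5,2.5,115,0,0.6],
    [2.5,2.5,140,0,0.6],
    [2.5,2.5,149,0,0.6],
  ],
)

```text
t: 2.15
eef_pos: [543.6, -217.3, 33.8]
tcp_rot: [-3.14, 0.003, -0.002]
ft_force: [0.8, -0.3, -0.3]
opening: 0.602
grip_force: 0.0
```

Emit:
arm_command(
  targets=[
    [0,0,0,0,0.6],
    [0,0,0,0,0.4],
    [0,0,0,0,0.3],
    [0,0,0,0,0.25],
    [0,0,0,0,0.2],
  ],
)

```text
t: 2.65
eef_pos: [545.4, -216.9, 36.8]
tcp_rot: [3.141, -0.001, -0.001]
ft_force: [0.0, 0.3, -0.6]
opening: 0.324
grip_force: 0.0
```

Emit:
arm_command(
  targets=[
    [0,0,0,0,0.15],
    [0,0,0,0,0.1],
    [0,0,0,0,0.0],
    [0,0,0,0,0.0],
    [0,0,0,0,0.0],
  ],
)

```text
t: 3.15
eef_pos: [545.3, -216.8, 36.3]
tcp_rot: [3.141, -0.0, -0.001]
ft_force: [0.2, 1.0, 4.1]
opening: 0.181
grip_force: 30.0
```

Emit:
arm_command(
  targets=[
    [0,0,-20,0,0],
    [0,0,-60,0,0],
    [0,0,-105,0,0],
    [0,0,-150,0,0],
    [0,0,-180,0,0],
  ],
)

```text
t: 3.65
eef_pos: [545.4, -217.0, 218.9]
tcp_rot: [3.14, -0.002, -0.001]
ft_force: [-0.6, -0.2, -0.9]
opening: 0.182
grip_force: 30.0
```

Emit:
arm_command(
  targets=[
    [2,-20,0,0,0],
    [3,-60,0,0,0],
    [4,-105,0,0,0],
    [5,-150,0,0,0],
    [5,-195,0,0,0],
  ],
)

```text
t: 4.15
eef_pos: [549.9, -20.2, 215.7]
tcp_rot: [3.142, 0.001, -0.001]
ft_force: [1.0, 0.2, 0.1]
opening: 0.18
grip_force: 30.0
```

Emit:
arm_command(
  targets=[
    [0,-40,0,0,0],
    [0,-80,0,0,0],
    [0,-110,0,0,0],
    [0,-120,0,0,0],
    [0,-120,0,0,0],
  ],
)

```text
t: 4.65
eef_pos: [550.1, 99.0, 215.7]
tcp_rot: [3.141, 0.001, 0.001]
ft_force: [0.4, 0.9, -0.1]
opening: 0.178
grip_force: 30.0
```

Emit:
arm_command(
  targets=[
    [0,0,0,0,0],
    [0,0,0,0,0],
    [0,0,0,0,0],
  ],
)

```text
t: 4.95
eef_pos: [550.4, 97.1, 216.0]
tcp_rot: [3.141, 0.0, -0.002]
ft_force: [-0.2, 0.6, -0.9]
opening: 0.181
grip_force: 30.0
```

```bash
python3 - <<'E'
from h import *
w=cam('wrist','w2.png'); s=w['s']; print(s['t'],s['eef_pos'],s['tcp_rot'],s['joints'],s['opening'],s['ft_force'],s['grip_force'])
print(w2px(w,[[555,194,134],[599,200,150]]))
E
```

```text
4.95 [550.42788094  97.07995558 215.97639047] [ 3.14140308e+00  7.42631275e-05 -2.13959054e-03] [ 5.64966740e-02  3.65784281e-01  1.68273979e+00 -2.08200512e-04
  1.09315384e+00  1.62952830e+00] 0.18074702475156268 [-0.20937915  0.63461105 -0.90101579] 29.997317790985107
[[205.9049487  230.42340064]
 [186.74036848 181.62370061]]
```

View pics/w2.png

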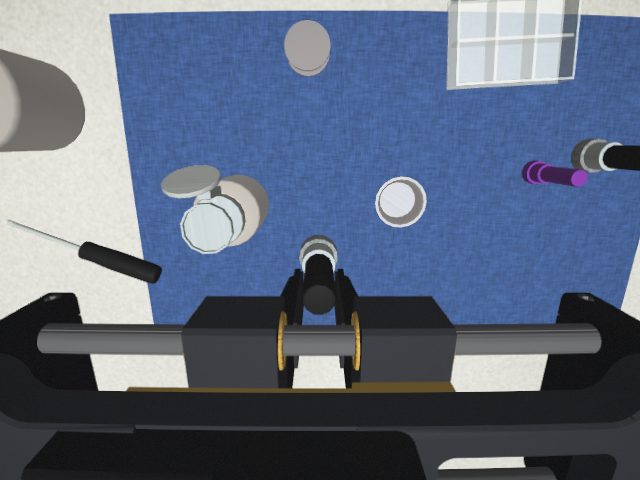

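The wrist view shows the dish centre at (209,225), the lid at (190,181) and the cup rim at (401,202). The applicator is held straight, its foot at about (319,249).

```bash
python3 - <<'E'
from h import *
w=cam('wrist'); print(px2w(w,209,225,134),px2w(w,190,181,150),px2w(w,401,202,24),px2w(w,319,249,180), px2w(w,319,249,186))
E
```

```text
[559.81238145 191.01837604 134.        ] [599.4389014  197.53606506 150.        ] [560.82058788  -1.89392431  24.        ] [552.2607025   95.72691325 180.        ] [554.16223397  95.74066623 186.        ]
```

Emit:
arm_command(
  targets=[
    [3,-35,0,0,0],
    [6,-70,0,0,0],
    [7.5,-92,0,0,0],
    [7.5,-95.5,0,0,0],
    [7.5,-95.5,0,0,0],
  ],
)

```text
t: 5.55
eef_pos: [557.8, 193.7, 215.8]
tcp_rot: [3.141, 0.0, 0.0]
ft_force: [0.5, -0.9, -1.0]
opening: 0.182
grip_force: 30.0
```

Emit:
arm_command(
  targets=[
    [0,0,10,0,0],
    [0,0,20,0,0],
    [0,0,30,0,0],
    [0,0,30,0,0],
    [0,0,30,0,0],
  ],
)

```text
t: 6.05
eef_pos: [557.9, 193.4, 185.7]
tcp_rot: [3.141, 0.001, -0.001]
ft_force: [0.3, -0.6, -0.6]
opening: 0.18
grip_force: 30.0
```

```bash
python3 - <<'E'
from h import *
w=cam('wrist'); s=w['s']; print(s['t'],s['eef_pos'],s['tcp_rot'],s['ft_force'])
sc=cam('scene'); tp=cam('top')
f=lambda i,x,y,w,h,k:cv2.resize(i[y:y+h,x:x+w],(w*k,h*k),interpolation=cv2.INTER_CUBIC)[:,:,::-1]
cv2.imwrite('pics/z2.png',np.vstack([np.hstack([f(w['frame'],250,150,130,100,3),f(sc['frame'],335,185,130,100,3)]),np.hstack([f(tp['frame'],210,170,130,100,3),f(tp['frame'],300,170,130,100,3)])]))
p=s['eef_pos']; print(w2px(w,[p-[0,0,36],[558,192.5,134]]),w2px(sc,[p-[0,0,36],[558,192.5,134]]))
E
```

```text
6.05 [557.89608792 193.37062319 185.66443468] [ 3.14132441e+00  6.31969168e-04 -1.05539805e-03] [ 0.28892341 -0.59695935 -0.55512001]
[[316.94603654 251.34698542]
 [318.1085644  245.0430481 ]] [[398.04922287 234.01380956]
 [396.9338389  239.35871628]]
```

View pics/z2.png

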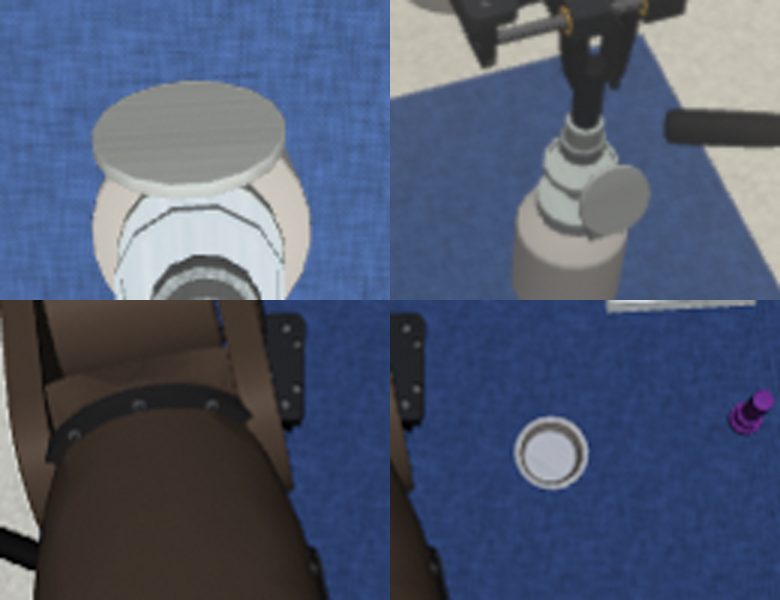

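The wrist crop shows the foot nearly concentric with the dish: foot centre at about u=318.4 and dish at about 316.7. The inner far rim is at v≈219 and the foot's far edge at v≈235. I'll check the x offset from these.

```bash
python3 - <<'E'
from h import *
w=cam('wrist')
for x in (555,558,561): print(x,w2px(w,[[x+20,193,135],[x+22,193,135],[x,215,134]]).round(1).tolist())
for x in (555,558): print(x,w2px(w,[[x+14,193,149.5],[x+14,193,161.5]]).round(1).tolist())
E
```

```text
555 [[317.8, 224.4], [317.8, 221.8], [290.0, 248.8]]
558 [[317.8, 220.6], [317.8, 218.0], [289.9, 245.2]]
561 [[317.8, 216.8], [317.8, 214.2], [289.8, 241.5]]
555 [[317.8, 236.9], [317.8, 241.5]]
558 [[317.8, 232.9], [317.8, 237.3]]
```

Emit:
arm_command(
  targets=[
    [1.5,0,5,0,0],
    [1.5,0,10,0,0],
    [1.5,0,13,0,0],
    [1.5,0,15,0,0],
    [1.5,0,16,0,0],
  ],
)

```text
t: 6.75
eef_pos: [559.3, 193.7, 169.7]
tcp_rot: [3.141, 0.0, -0.001]
ft_force: [-0.4, 0.4, 0.1]
opening: 0.179
grip_force: 30.0
```

Emit:
arm_command(
  targets=[
    [0,0,1,0,0],
    [0,0,2,0,0],
    [0,0,3,0,0],
    [0,0,4,0,0],
    [0,0,4,0,0],
  ],
)

```text
t: 7.25
eef_pos: [559.4, 193.7, 166.0]
tcp_rot: [3.142, -0.0, -0.001]
ft_force: [-0.3, -0.4, 1.2]
opening: 0.175
grip_force: 30.0
```

Emit:
arm_command(
  targets=[
    [0,0,1,0,0],
    [0,0,2,0,0],
    [0,0,3,0,0],
    [0,0,3,0,0],
    [0,0,3,0,0],
  ],
)

```text
t: 7.75
eef_pos: [559.4, 193.7, 163.0]
tcp_rot: [3.142, -0.0, -0.001]
ft_force: [0.3, 0.8, 1.2]
opening: 0.179
grip_force: 30.0
```

Emit:
arm_command(
  targets=[
    [0,0,1,0,0],
    [0,0,2,0,0],
    [0,0,3,0,0],
    [0,0,3,0,0],
  ],
)

```text
t: 8.15
eef_pos: [559.8, 193.8, 160.7]
tcp_rot: [-3.141, -0.001, -0.001]
ft_force: [-1.0, 1.4, 8.1]
opening: 0.183
grip_force: 30.0
```

Emit:
arm_command(
  targets=[
    [0,0,1,0,0],
    [0,0,2,0,0],
    [0,0,2,0,0],
  ],
)

```text
t: 8.45
eef_pos: [559.9, 193.8, 159.0]
tcp_rot: [-3.141, -0.002, -0.001]
ft_force: [0.2, -0.6, 10.7]
opening: 0.184
grip_force: 30.0
```

Emit:
arm_command(
  targets=[
    [0,0,0.5,0,0],
    [0,0,1,0,0],
    [0,0,1,0,0],
  ],
)

```text
t: 8.75
eef_pos: [560.0, 193.8, 158.2]
tcp_rot: [-3.141, -0.002, -0.001]
ft_force: [-1.1, -0.3, 10.4]
opening: 0.182
grip_force: 30.0
```

Emit:
arm_command(
  targets=[
    [0,0,0.5,0,0],
    [0,0,0.5,0,0],
  ],
)

```text
t: 8.95
eef_pos: [560.0, 193.9, 157.8]
tcp_rot: [-3.141, -0.002, -0.001]
ft_force: [-2.1, 0.2, 10.4]
opening: 0.183
grip_force: 30.0
```

Emit:
arm_command(
  targets=[
    [0,0,0.5,0,0],
    [0,0,0.5,0,0],
  ],
)

```text
t: 9.15
eef_pos: [560.1, 193.9, 157.6]
tcp_rot: [-3.141, -0.003, -0.001]
ft_force: [-2.3, -0.1, 13.7]
opening: 0.177
grip_force: 30.0
```

Emit:
arm_command(
  targets=[
    [0,0,0.5,0,0],
    [0,0,0.5,0,0],
  ],
)

```text
t: 9.35
eef_pos: [560.3, 193.9, 157.5]
tcp_rot: [-3.141, -0.003, -0.001]
ft_force: [-2.5, -0.2, 15.6]
opening: 0.178
grip_force: 30.0
```

```bash
python3 - <<'E'
from h import *
for i in range(6):
    env.read_camera('scene'); s=env.state(); print(s['t'],s['ft_force'].round(1),s['eef_pos'].round(1))
E
```

```text
9.4 [-2.9 -0.5 17.4] [560.3 193.9 157.5]
9.45 [-2.2  0.4 17.2] [560.3 193.9 157.5]
9.5 [-2.6  0.5 16.6] [560.3 193.9 157.5]
9.55 [-1.2  0.7 15.6] [560.3 193.9 157.5]
9.6 [-2.3 -1.1 17.4] [560.3 193.9 157.5]
9.65 [-2.3  0.4 16.3] [560.3 193.9 157.5]
```

Emit:
arm_command(
  targets=[
    [0,0,0,0,0],
    [0,0,-2,0,0],
    [0,0,-5,0,0],
    [0,0,-9,0,0],
    [0,0,-14,0,0],
  ],
)

```text
t: 10.15
eef_pos: [559.2, 193.7, 169.5]
tcp_rot: [3.141, 0.0, -0.001]
ft_force: [-0.1, 0.8, -0.7]
opening: 0.181
grip_force: 30.0
```

Emit:
arm_command(
  targets=[
    [0,0,-8,0,0],
    [0,0,-20,0,0],
    [0,0,-32,0,0],
    [0,0,-44,0,0],
    [0,0,-44,0,0],
  ],
)

```text
t: 10.65
eef_pos: [560.1, 193.9, 215.6]
tcp_rot: [-3.141, -0.003, -0.001]
ft_force: [0.1, -0.2, -0.7]
opening: 0.181
grip_force: 30.0
```

```bash
python3 - <<'E'
from h import *
for i in range(3):
    sc=cam('scene'); s=sc['s']; print(s['t'],s['ft_force'].round(1),s['eef_pos'].round(1))
w=cam('wrist','w3.png');tp=cam('top')
f=lambda i,x,y,w,h,k:cv2.resize(i[y:y+h,x:x+w],(w*k,h*k),interpolation=cv2.INTER_CUBIC)[:,:,::-1]
cv2.imwrite('pics/z3.png',np.hstack([f(w['frame'],250,150,130,130,3),f(sc['frame'],335,185,130,130,3)]))
E
```

```text
10.65 [ 0.1 -0.2 -0.7] [560.1 193.9 215.6]
10.7 [-0.8 -0.6 -0.5] [559.7 193.8 214.5]
10.75 [ 1.1 -0.1 -0.4] [559.4 193.7 213.7]
```

View pics/z3.png

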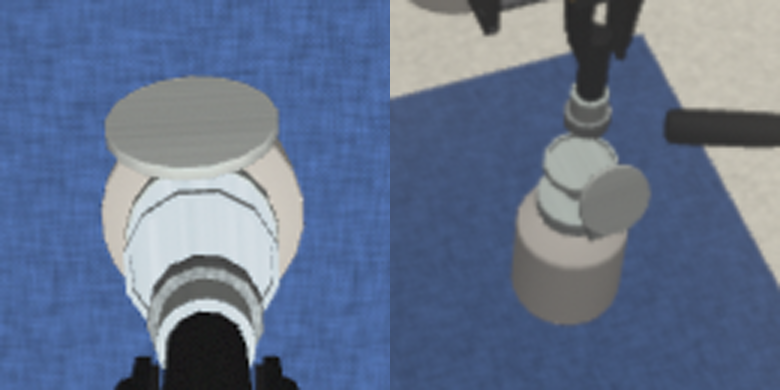

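The dish is back up and the foot is clear of it. Next I'll move to above the cup.

Emit:
arm_command(
  targets=[
    [0,20,0,0,0],
    [0,60,0,0,0],
    [0,105,0,0,0],
    [1,150,0,0,0],
    [1.5,180,0,0,0],
  ],
)

```text
t: 11.4
eef_pos: [560.5, 11.3, 213.1]
tcp_rot: [3.141, 0.001, -0.002]
ft_force: [0.5, 0.1, -1.0]
opening: 0.179
grip_force: 30.0
```

Emit:
arm_command(
  targets=[
    [0,10,20,0,0],
    [0,14,60,0,0],
    [0,14,95,0,0],
    [0,14,115,0,0],
    [0,14,115,0,0],
  ],
)

```text
t: 11.9
eef_pos: [559.2, -0.3, 95.7]
tcp_rot: [-3.141, 0.005, -0.001]
ft_force: [0.7, 0.1, 0.6]
opening: 0.181
grip_force: 30.0
```

Emit:
arm_command(
  targets=[
    [0,0,0,0,0],
    [0,0,0,0,0],
    [0,0,0,0,0],
  ],
)

```text
t: 12.2
eef_pos: [561.4, -0.3, 99.8]
tcp_rot: [3.141, -0.002, -0.001]
ft_force: [-0.6, 0.0, -0.9]
opening: 0.18
grip_force: 30.0
```

```bash
python3 - <<'E'
from h import *
w=cam('wrist');sc=cam('scene');s=w['s']; print(s['t'],s['ft_force'].round(1),s['eef_pos'].round(1),s['tcp_rot'])
p=s['eef_pos']; print(w2px(w,[p-[0,0,36],[561,-1,24]]),w2px(sc,[p-[0,0,36],[561,-1,24]]))
f=lambda i,x,y,w,h,k:cv2.resize(i[y:y+h,x:x+w],(w*k,h*k),interpolation=cv2.INTER_CUBIC)[:,:,::-1]
cv2.imwrite('pics/z4.png',np.hstack([f(w['frame'],250,150,130,130,3),f(sc['frame'],240,225,130,130,3)]))
E
```

```text
12.2 [-0.6  0.  -0.9] [ 5.614e+02 -3.000e-01  9.980e+01] [ 3.14128668e+00 -2.10965583e-03 -5.03008744e-04]
[[316.94344473 251.47107771]
 [317.89843815 237.58213506]] [[298.42508691 289.15241332]
 [298.98995322 300.20602878]]
```

View pics/z4.png

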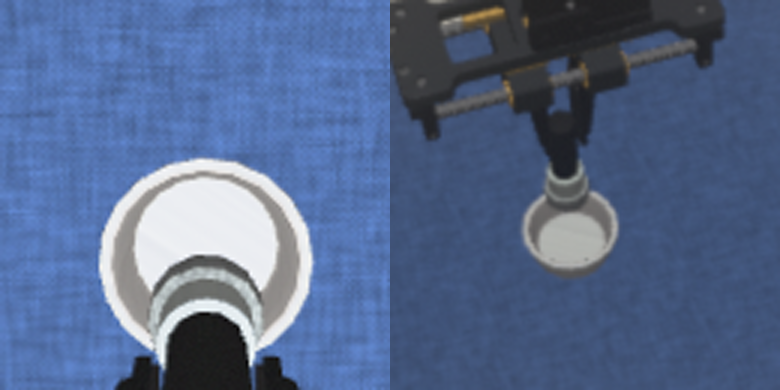

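The foot and the cup are aligned to within about 2 mm. I'll descend and find the floor by force.

Emit:
arm_command(
  targets=[
    [1,0,20,0,0],
    [1,0,38,0,0],
    [1,0,48,0,0],
    [1,0,52,0,0],
    [1,0,54,0,0],
  ],
)

```text
t: 12.8
eef_pos: [561.9, -0.3, 44.6]
tcp_rot: [3.141, -0.0, -0.001]
ft_force: [0.0, -0.4, -0.9]
opening: 0.183
grip_force: 30.0
```

Emit:
arm_command(
  targets=[
    [0,0,0,0,0],
    [0,0,1,0,0],
    [0,0,2,0,0],
    [0,0,3,0,0],
    [0,0,3,0,0],
  ],
)

```text
t: 13.3
eef_pos: [561.7, -0.3, 41.5]
tcp_rot: [3.141, -0.0, -0.001]
ft_force: [0.0, -0.3, -1.1]
opening: 0.184
grip_force: 30.0
```

Emit:
arm_command(
  targets=[
    [0,0,1,0,0],
    [0,0,1,0,0],
  ],
)

```text
t: 13.5
eef_pos: [562.3, -0.3, 41.2]
tcp_rot: [3.141, -0.001, -0.001]
ft_force: [-0.9, 0.3, 6.9]
opening: 0.177
grip_force: 30.0
```

Emit:
arm_command(
  targets=[
    [0,0,-0.5,0,0],
    [0,0,-0.5,0,0],
    [0,0,-0.5,0,0.25],
    [0,0,-0.5,0,0.35],
    [0,0,-0.5,0,0.5],
  ],
)

```text
t: 14.0
eef_pos: [561.7, -0.3, 40.9]
tcp_rot: [3.142, 0.0, -0.001]
ft_force: [-0.0, 0.1, 0.4]
opening: 0.361
grip_force: 0.0
```

Emit:
arm_command(
  targets=[
    [0,0,0,0,0.5],
    [0,0,0,0,0.5],
    [0,0,0,0,0.5],
  ],
)

```text
t: 14.3
eef_pos: [561.8, -0.3, 41.0]
tcp_rot: [3.141, 0.0, -0.001]
ft_force: [0.5, -0.1, -0.8]
opening: 0.501
grip_force: 0.0
```

Emit:
arm_command(
  targets=[
    [0,0,-10,0,0.5],
    [0,0,-40,0,0.5],
    [0,0,-80,0,0.5],
    [0,0,-120,0,0.5],
    [0,0,-150,0,0.5],
  ],
)

```text
t: 14.8
eef_pos: [562.0, -0.3, 194.3]
tcp_rot: [3.141, -0.003, -0.001]
ft_force: [-0.1, -0.4, -0.5]
opening: 0.502
grip_force: 0.0
```

Emit:
arm_command(
  targets=[
    [0,0,0,0,0.5],
    [0,0,0,0,0.5],
    [0,0,0,0,0.5],
  ],
)

```text
t: 15.1
eef_pos: [561.2, -0.2, 190.3]
tcp_rot: [-3.141, 0.001, -0.001]
ft_force: [0.0, -0.4, -0.8]
opening: 0.501
grip_force: 0.0
```

```bash
python3 - <<'E'
from h import *
w=cam('wrist');sc=cam('scene');s=w['s']; print(s['t'],s['ft_force'].round(1),s['eef_pos'].round(1),s['opening'])
print(w2px(w,[[562,0,5],[562,0,85]]),w2px(sc,[[562,0,5],[562,0,85]]))
f=lambda i,x,y,w,h,k:cv2.resize(i[y:y+h,x:x+w],(w*k,h*k),interpolation=cv2.INTER_CUBIC)[:,:,::-1]
cv2.imwrite('pics/z5.png',np.hstack([f(w['frame'],250,150,130,130,3),f(sc['frame'],240,225,130,130,3)]))
E
```

```text
15.1 [ 0.  -0.4 -0.8] [ 5.612e+02 -2.000e-01  1.903e+02] 0.5009268095580349
[[317.14432677 211.03383724]
 [316.92939689 227.57575179]] [[300.07917814 305.59183485]
 [298.13305201 283.20176416]]
```

View pics/z5.png

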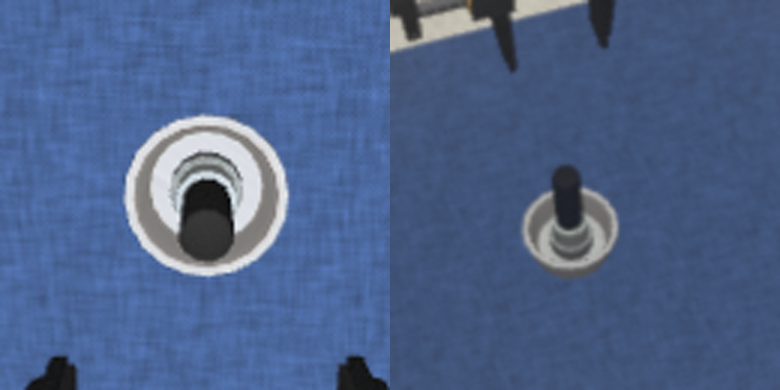

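The applicator stands upright and centred in the cup, and the fingers are well clear of it. I'm handing the job in.

```bash
python3 -c "
from cell import env
print(env.job_done())"
```

```text
the job is handed in; nothing more can be done
None
```

I pressed the dish to its second stop and held it there at about 16–17 N, lifted off so the dish sprang back up, and stood the applicator upright in the cup. The job is handed in; no verdict came back.

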